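# Move the cured candles to the packing tray in reverse order

## Robot

A 6-joint arm with a two-finger parallel gripper is mounted at the origin on the work surface. World frame = base frame: x ahead of the robot, y to its left, z up, the work surface at z = 0. Lengths are in m, angles in degrees, forces in N, time in s.
With the tool pointing down it reaches from about 0.4 to 0.825 m from the base axis. Payload 7 kg.
Tool frame: the origin (TCP) lies on the centre line of the jaws, within the pads' length; the fingertips stand 19 mm ahead of it and the grasp point (between the pads) is the TCP (r.tip_extent is the distance from the TCP to the fingertips, in m); z points along the fingers, y is the line along which they close (so a half turn about z gives the same grasp; the last joint's range is limited). The gripper opens to 88 mm and grips with 3 to 60 N. Pads are 19 mm wide; open, the fingers measure 130 mm over their backs; the gripper's body (78 mm by 193 mm) begins 47 mm behind the grasp point.
Start: joints at [81.767, 20.546, 0.682, 0, -70.136, -16.507], TCP at [0.282, 0.613, 0.246] pointing down, gripper open.
Joint ranges: [-176.03, 176.03], [-82.01, 121.73], [-58.28, 71.71], [-173.87, 95.51], [-174.79, -0.11], [-173.66, 173.66]. Speed limits (degrees/s): [136.94, 136.94, 172.46, 180, 180, 180].

## Interface

Orientations are given as [roll, pitch, yaw] about the fixed x, y, z axes, in that order (R = Rz(yaw) Ry(pitch) Rx(roll)).
In Python, from plant import r gives the robot as it stands. The module is installed in compiled form; this text tells all that it offers.
- The arm moves only by the tool jog_arm, never from a script. Its argument "deltas" is a list that holds one entry, the list of rows, each a list of 5 numbers: the opening, from -1 (shut) to 1 (fully open), then the shift along the world's x, y, z in cm, then the turn about the world's z in rad. In form: [[[claw, dx, dy, dz, turn], ...]]. A call has 1 to 8 rows; each row shifts and turns the commanded pose from where the row before left it; what a row does not reach is not made up. A row lasts 1/8 s, in which the tool goes at most 62.5 mm and 10.7 degrees, less where a joint would pass 70% of its speed; a pose out of reach is approached as far as the arm can. A call with a gripper value outside its range is refused whole. The fingers move at their own pace and stop on an object; "force" is the grip in N (left out, the last holds). Time passes only in rows, so rows that do not move let the fingers close. It gives the time, the measured TCP pose, the force, the opening and the grip force at its end, in the units of the state.
- r.get_state(): the state, without advancing time (a new reading comes with each control period).
- r.capture(name): name is "side" or "top" or "wrist"; returns the picture (384x512x3 uint8, blue, green, red); there is no depth.
- r.camera_info(name): a dict with "fx", "fy", "cx", "cy" (pixels), "view" (4x4, takes a point from world to camera coordinates). Camera axes: x right, y up, looking along -z (the intrinsics and any distortion apply to the point x, -y, -z); pixel columns grow to the right and rows downward; lengths in m; the calibration is good to about 2 mm. A picture is of the moment at which its call begins: read the wrist's pose just before it. camera_info takes no time and is no camera call; for the wrist camera it gives the pose at the moment of the call.
- r.close_job(): hands the job in; it is judged then, once.
The state is a dict: "time_s": time; "joints": joint angles; "qd": joint speeds; "joint_torque": joint torques, N m; "tcp_pos": TCP position; "eef_rot": TCP orientation; "contact_force": force on the tool from outside, world axes, zero at the start; "moment": the same for the moment, N m; "gripper_width": finger opening in m; "gripper_force": force on a finger pad.
Only numpy, scipy, OpenCV 4.12 (cv2) and the standard library are available. Lean on these libraries where they do the work, as an engineer would, in place of code of your own. Each camera call takes 0.05 s, during which the arm holds its last target. There are 200 camera calls.

## Task

Move the four candles from the cork pads of the curing rack into the packing tray, one in each pocket, standing upright on the pocket floor, in reverse order: the tray will be turned round, so the candle now at the left end of the rack goes to the right end of the tray, the second from the left to second from the right, and so on. Keep the candles upright all the way and set them down gently, without dropping them.

Things in the scene. Friction and masses are not known exactly. Their poses are not given: they have to be found in the camera images.
- candle_slim: slim tall candle: round black tumbler, diameter 46, height 90, 0.24 kg; cream wax surface 10 below the rim with a short wooden wick that stays below the rim. All mm; mass may differ by up to 30%. Solid, rigid, loose. Origin: centre of the underside, z up.
- candle_wide: wide low candle: round black tumbler, diameter 62, height 56, 0.26 kg; cream wax surface 10 below the rim with a short wooden wick that stays below the rim. All mm; mass may differ by up to 30%. Solid, rigid, loose. Origin: centre of the underside, z up.
- candle_square: square candle: black square jar 52 x 52, height 74, 0.30 kg, x and y axes square to its faces; cream wax surface 10 below the rim with a short wooden wick that stays below the rim. All mm; mass may differ by up to 30%. Solid, rigid, loose. Origin: centre of the underside, z up.
- candle_lidded: lidded candle: round black jar, diameter 56, height 66, closed by a light wooden lid (fixed to the jar, diameter 60, from 66 to 75 above the underside) with a small round knob (diameter 16, up to 87), 0.27 kg. All mm; mass may differ by up to 30%. Solid, rigid, loose. Origin: centre of the underside, z up.
- pad_slim: plain cork pad, 78 x 78 x 6 mm, fixed on the curing rack; at the start the slim candle stands on it, within 6 mm of its centre (the pads look alike and never move, so they record the starting order). Origin: centre of the underside; top 6 mm above it.
- pad_wide: plain cork pad, 78 x 78 x 6 mm, fixed on the curing rack; at the start the wide candle stands on it, within 6 mm of its centre (the pads look alike and never move, so they record the starting order). Origin: centre of the underside; top 6 mm above it.
- pad_square: plain cork pad, 78 x 78 x 6 mm, fixed on the curing rack; at the start the square candle stands on it, within 6 mm of its centre (the pads look alike and never move, so they record the starting order). Origin: centre of the underside; top 6 mm above it.
- pad_lidded: plain cork pad, 78 x 78 x 6 mm, fixed on the curing rack; at the start the lidded candle stands on it, within 6 mm of its centre (the pads look alike and never move, so they record the starting order). Origin: centre of the underside; top 6 mm above it.
- curing_rack: curing rack: fixed brown wooden board 94 x 366 mm, top 16 mm above the table, carrying the four cork pads in a row along its y axis, centres at y = -135, -45, 45, 135 mm, x = 0. Origin: centre of its underside. y axis points to the robot's left (within 0.12 rad); it lies either nearer the robot or farther away than the packing tray.
- packing_tray: packing tray: fixed open plywood tray 96 x 372 mm; walls and dividers 6 mm thick, tops 18 mm above the table; floor top 6 mm above the table. Three dividers make four pockets, 84 x 84 mm or slightly more, in a row along its y axis, centres at y = -135, -45, 45, 135 mm (within 2 mm), x = 0. Origin: centre of its underside. Its y axis points to the robot's left (within 0.12 rad).

How it is judged:
By the outcome, as a careful person would: the job done as asked, in the order asked, and still so for the second after the job is handed in, with the robot touching nothing.
It also fails if it takes over 96 s, if anything falls off the work surface, if the arm or the gripper's body presses on something with over 40 N, if the wrist force passes 120 N, or if a joint passes its speed limit or range.

## Working session

There is one attempt and no reset: what is moved stays moved. The work goes in short steps, Python scripts to look and compute and a tool call to move; the robot and the scene stay as the last step left them, time stands still between calls to the robot, and variables do not carry over. Pictures are saved under pics/ and viewed, at most 14 in all, crops included, and the job is handed in when it is done.

Besides the shell and the picture viewer there is one more tool, called after "Emit:" as a command line: name --argument value ..., lists and objects as JSON in quotes. jog_arm: Moves the arm, as the interface text tells. Its arguments: {"type":"object","properties":{"deltas":{"type":"array"},"force":{"type":"number"}},"required":["deltas"]}

```bash
mkdir -p pics; python3 - <<'E'
from plant import r
import cv2,numpy as np
for n in("top","side"):
    im=r.capture(n);cv2.imwrite(f"pics/{n}0.png",im)
    i=r.camera_info(n);print({k:(np.round(v,4).tolist() if k=="view" else v) for k,v in i.items()})
s=r.get_state();print(s["time_s"],s["tcp_pos"],s["eef_rot"],s["gripper_width"])
E
```

```text
{'fx': 379.86340525558353, 'fy': 379.86340525558353, 'cx': 259.5062412522509, 'cy': 189.54406303121286, 'view': [[-0.0133, -0.9999, -0.006, 0.0026], [0.9967, -0.0137, 0.0797, -0.5503], [-0.0798, -0.0049, 0.9968, -0.775], [0.0, 0.0, 0.0, 1.0]]}
{'fx': 394.104665400642, 'fy': 394.104665400642, 'cx': 259.9202639117905, 'cy': 190.47604052939178, 'view': [[0.9171, -0.3983, -0.016, -0.5167], [0.274, 0.6009, 0.7509, -0.2026], [-0.2894, -0.6931, 0.6602, -0.5554], [0.0, 0.0, 0.0, 1.0]]}
0.1 [0.28233787 0.61266159 0.244718  ] [ 1.79913257e+02 -8.12214401e-03 -2.47455580e+01] 0.08785649540170218
```

View pics/top0.png

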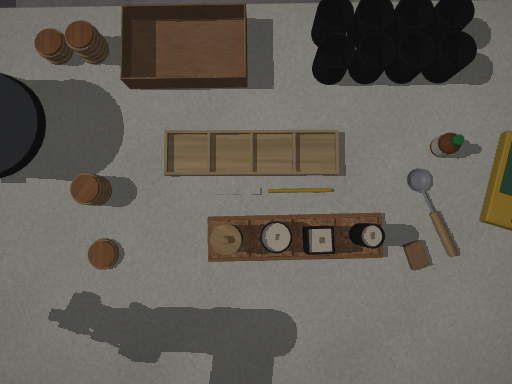

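View pics/side0.png

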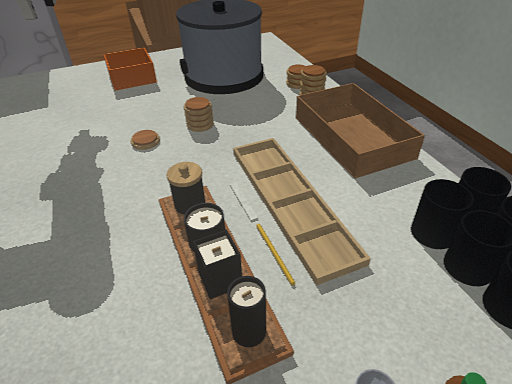

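The top view (image up = +x, left = +y) shows the rack nearer the robot. From the left, the rack holds lidded (226,239), wide (277,236), square (321,239) and slim (372,236). The tray, around (252,152), is empty and farther away, with a needle and a pencil lying between. The side view agrees.

```bash
cat > h.py <<'E'
import cv2,numpy as np
def ray(i,u,v):
    V=np.array(i["view"]);R=V[:3,:3];o=-R.T@V[:3,3]
    return o,R.T@np.array([(u-i["cx"])/i["fx"],-(v-i["cy"])/i["fy"],-1.])
def onz(i,u,v,z):
    o,d=ray(i,u,v);return (o+d*(z-o[2])/d[2])[:2]
def tri(rs):
    A=0;b=0
    for o,d in rs:
        d=d/np.linalg.norm(d);P=np.eye(3)-np.outer(d,d);A=A+P;b=b+P@o
    return np.linalg.solve(A,b)
def wax(im,area=40):
    hsv=cv2.cvtColor(im,cv2.COLOR_BGR2HSV)
    return hsv
E
python3 - <<'E'
from plant import r
from h import *
im=cv2.imread("pics/top0.png");i=r.camera_info("top")
hsv=cv2.cvtColor(im,cv2.COLOR_BGR2HSV)
for n,p in dict(tray=(187,140),traywall=(166,150),rack=(300,218),pad=(300,240),table=(250,200),wax=(270,243),wax2=(315,243),lid=(218,240)).items(): print(n,hsv[p[1],p[0]])
m=cv2.inRange(hsv,(5,60,30),(30,255,255))
for n,(y0,y1,x0,x1),z in(("tray",(120,183,150,350),.018),("rack",(205,270,195,395),.016)):
    s=np.zeros_like(m);s[y0:y1,x0:x1]=m[y0:y1,x0:x1]
    s=cv2.morphologyEx(s,cv2.MORPH_OPEN,np.ones((3,3)))
    c=max(cv2.findContours(s,0,1)[0],key=cv2.contourArea)
    h=cv2.convexHull(c)[:,0]
    w=np.array([onz(i,u,v,z) for u,v in h],np.float32)
    print(n,cv2.minAreaRect(c),cv2.minAreaRect(w*1000))
cv2.imwrite("pics/crop0.png",cv2.resize(im[115:275,150:400],None,fx=3.2,fy=3.2,interpolation=cv2.INTER_CUBIC))
E
```

```text
tray [ 17  93 110]
traywall [ 17  92 116]
rack [ 12 124  74]
pad [ 14 111  71]
table [ 26  17 123]
wax [ 19  41 137]
wax2 [ 19  41 136]
lid [ 17 102 112]
tray ((250.99998474121094, 152.49998474121094), (44.99999237060547, 173.99996948242188), 90.0) ((630.0337524414062, 12.299331665039062), (370.9402160644531, 96.83458709716797), 89.15628051757812)
rack ((294.5549011230469, 236.84246826171875), (44.979835510253906, 174.4130401611328), 88.65737915039062) ((450.759521484375, -76.29850769042969), (93.43312072753906, 364.751220703125), 0.5734425187110901)
```

View pics/crop0.png

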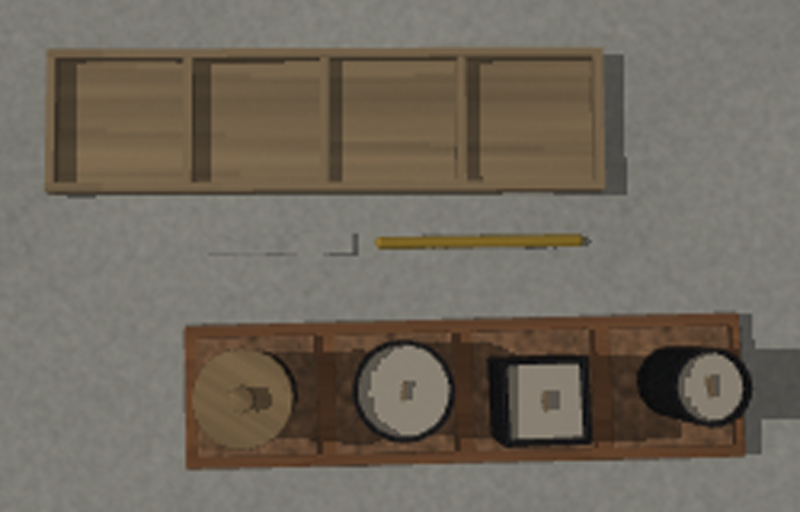

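The crop shows the tray and rack cleanly, and their measured sizes match the ones given. Next I'll measure the candle centres.

```bash
python3 - <<'E'
from plant import r
from h import *
T=cv2.imread("pics/top0.png");S=cv2.imread("pics/side0.png");it=r.camera_info("top");si=r.camera_info("side")
seeds=dict(wide=((277,236),(204,219),.068),square=((321,239),(217,251),.086),slim=((372,236),(247,294),.102))
def cen(im,p,rad=22):
    hsv=cv2.cvtColor(im,cv2.COLOR_BGR2HSV);m=cv2.inRange(hsv,(10,20,95),(30,70,255))
    k=np.zeros_like(m);cv2.circle(k,p,rad,255,-1);m&=k
    c=max(cv2.findContours(m,0,1)[0],key=cv2.contourArea);h=cv2.convexHull(c)
    M=cv2.moments(h);return M["m10"]/M["m00"],M["m01"]/M["m00"],cv2.contourArea(h),h
for n,(a,b,z) in seeds.items():
    ca=cen(T,a);cb=cen(S,b)
    w=np.array([onz(it,*q[0],z) for q in ca[3]],np.float32)*1000
    print(n,np.round(ca[:3],1),np.round(cb[:3],1),"top",onz(it,*ca[:2],z).round(4),"side",onz(si,*cb[:2],z).round(4),"tri",tri([ray(it,*ca[:2]),ray(si,*cb[:2])]).round(4),"rect",np.round(cv2.minAreaRect(w)[1:][0],1),round(cv2.minAreaRect(w)[2],1))
# lid
hsv=cv2.cvtColor(T,cv2.COLOR_BGR2HSV);m=cv2.inRange(hsv,(10,60,85),(30,255,255));k=np.zeros_like(m);cv2.circle(k,(226,239),19,255,-1);m&=k
c=max(cv2.findContours(m,0,1)[0],key=cv2.contourArea);(u,v),q=cv2.minEnclosingCircle(c)
print("lid",u,v,q,onz(it,u,v,.097),q/379.86*(.775-.097)*2)
a=np.radians(.57);print("pads",[(np.array([.4508,-.0763])+y*np.array([-np.sin(a),np.cos(a)])).round(4).tolist() for y in(.135,.045,-.045,-.135)])
a=np.radians(-.84);print("pockets",[(np.array([.630,.0123])+y*np.array([-np.sin(a),np.cos(a)])).round(4).tolist() for y in(.135,.045,-.045,-.135)])
E
```

```text
wide [277.3 236.6 502.5] [203.6 218.3 564. ] top [ 0.4538 -0.0387] side [ 0.4552 -0.0286] tri [ 0.4538 -0.0382  0.0776] rect [49.5 48.4] 44.2
square [321.4 240.1 411.5] [215.6 249.9 664.5] top [ 0.447  -0.1218] side [ 0.4484 -0.1128] tri [ 0.4471 -0.1204  0.0949] rect [36.5 41.6] 89.2
slim [372.7 235.3 261.5] [246.2 293.9 601.5] top [ 0.4553 -0.2152] side [ 0.4571 -0.207 ] tri [ 0.4554 -0.2126  0.1106] rect [33.8 33.2] 43.6
lid 226.0 239.0 19.000099182128906 [0.45184814 0.05904056] 0.06782534220756804
pads [[0.4495, 0.0587], [0.4504, -0.0313], [0.4512, -0.1213], [0.4521, -0.2113]]
pockets [[0.632, 0.1473], [0.6307, 0.0573], [0.6293, -0.0327], [0.628, -0.1227]]
```

Emit:
jog_arm --deltas '[[[1, 1, -4.3, 0, -0.07], [1, 1, -4.3, 0, -0.07], [1, 1, -4.3, 0, -0.07], [1, 1, -4.3, 0, -0.07], [1, 1, -4.3, 0, -0.07], [1, 1, -4.3, 0, -0.07], [1, 1, -4.3, 0, -0.07], [1, 1, -4.3, 0, -0.07]]]'

```text
time_s: 1.1
tcp_pos: [0.3625, 0.2674, 0.2454]
eef_rot: [180.0, -0.0, -56.9]
contact_force: [0.4, -0.3, -0.6]
gripper_width: 0.0875
gripper_force: 0.0
```

Emit:
jog_arm --deltas '[[[1, 1, -4.3, 0, -0.07], [1, 1, -4.3, 0, -0.07], [1, 1, -4.3, 0, -0.07], [1, 1, -4.3, 0, -0.07], [1, 1, -4.3, 0, -0.07], [1, 1, -3, 0, -0.07], [1, 1, -2, 0, -0.07], [1, 1.5, -1, 0, -0.08]]]'

```text
time_s: 2.1
tcp_pos: [0.4473, -0.0072, 0.2455]
eef_rot: [180.0, 0.0, -89.7]
contact_force: [-0.4, 0.0, -0.1]
gripper_width: 0.0877
gripper_force: 0.0
```

```bash
python3 - <<'E'
from plant import r
import cv2,numpy as np
s=r.get_state();print(s["time_s"],s["tcp_pos"],s["eef_rot"])
i=r.camera_info("wrist");im=r.capture("wrist");cv2.imwrite("pics/w1.png",im)
print(i);s=r.get_state();print(s["qd"])
E
```

```text
2.1 [ 0.4473214  -0.00717318  0.24545616] [ 1.79983886e+02  7.11347922e-03 -8.96972033e+01]
{'fx': 297.769177906787, 'fy': 297.769177906787, 'cx': 255.6181522127686, 'cy': 189.96501351591826, 'view': array([[-9.99988454e-01, -4.79548678e-03,  3.07168839e-04,
         4.46738859e-01],
       [ 4.57403913e-03, -9.69505522e-01, -2.45026777e-01,
         2.17049194e-02],
       [ 1.47282456e-03, -2.45022543e-01,  9.69516263e-01,
        -3.92215815e-01],
       [ 0.00000000e+00,  0.00000000e+00,  0.00000000e+00,
         1.00000000e+00]])}
[ 2.19724469 -0.88740844 -1.39487317 -0.3262266  -0.13513488  3.35123065]
```

View pics/w1.png

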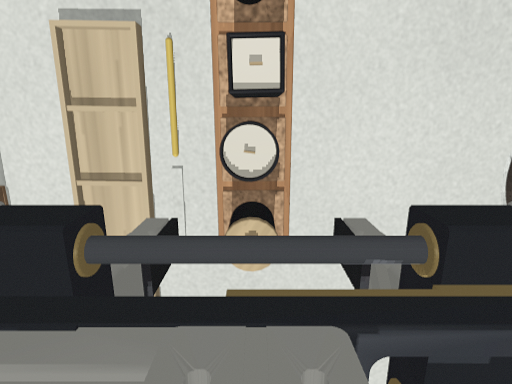

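The wrist view looks towards -y. It shows the wide rim ring at about (249,151), the square at about (256,64), and the lidded candle below at (252,245), partly hidden by the gripper. I'll use the far rim edges, which the candle walls don't hide.

```bash
python3 - <<'E'
from plant import r
from h import *
wi=r.camera_info("wrist");W=cv2.imread("pics/w1.png");T=cv2.imread("pics/top0.png");ti=r.camera_info("top")
def blob(im,box,thr):
    x0,y0,x1,y1=box;g=im.max(2);m=np.zeros(g.shape,np.uint8);m[y0:y1,x0:x1]=(g[y0:y1,x0:x1]<thr)*255
    c=max(cv2.findContours(m,0,1)[0],key=cv2.contourArea);return c[:,0]
for n,box,h,hw in(("wide",(205,112,292,188),.078,.031),("square",(215,25,295,103),.096,.026)):
    c=blob(W,box,50);l,rr,t=c[:,0].min(),c[:,0].max()+1,c[:,1].min()
    vm=c[c[:,0]==c[:,0].min()][0][1];uc=(l+rr)/2
    xl,xr=onz(wi,l,vm,h)[0],onz(wi,rr,vm,h)[0]
    print(n,l,rr,t,"x",(xl+xr)/2,"w",xl-xr,"y",onz(wi,uc,t,h)[1]+hw, "rectang",cv2.minAreaRect(c))
for n,box,h,hw in(("slim",(345,215,392,258),.112,.023),("square",(300,220,340,262),.096,.026),("wide",(255,215,298,258),.078,.031)):
    c=blob(T,box,35);rr=c[:,0].max()+1;t,b=c[:,1].min(),c[:,1].max()+1;vc=(t+b)/2
    xs=[onz(ti,rr-10,q,h)[0] for q in(t,b)]
    print("top",n,rr,t,b,"y",onz(ti,rr,vc,h)[1]+hw,"x",np.mean(xs),xs[0]-xs[1])
# lid
g=cv2.cvtColor(T,cv2.COLOR_BGR2HSV)[:,:,2];row=g[236:243,205:248].astype(int);print(row[::3].tolist());print(g[215:262,226].tolist())
E
```

```text
wide 220 279 121 x 0.4547861481852826 w 0.06079716959633391 y -0.03606199327788577 rectang ((249.03843688964844, 151.30767822265625), (58.24352264404297, 57.96617126464844), 56.3099365234375)
square 227 285 31 x 0.44829491708735614 w 0.05130748544534147 y -0.11887783878360966 rectang ((256.13458251953125, 64.11487579345703), (64.8459701538086, 57.34856414794922), 88.49256896972656)
top slim 385 224 248 y -0.21189262406921175 x 0.4545424724843322 0.043830106640101174
top square 335 226 255 y -0.11987822198517514 x 0.44665885175185255 0.05411252355189233
top wide 292 222 253 y -0.03560061560903527 x 0.4524916100424206 0.059410609264061165
[[128, 127, 108, 99, 98, 105, 113, 114, 114, 114, 113, 110, 109, 107, 108, 110, 112, 113, 100, 88, 88, 88, 66, 65, 74, 76, 77, 79, 79, 118, 118, 118, 117, 110, 109, 107, 34, 38, 64, 62, 64, 62, 59], [127, 127, 106, 103, 103, 115, 110, 108, 108, 109, 111, 113, 114, 114, 115, 113, 108, 117, 115, 114, 104, 97, 93, 87, 53, 72, 71, 71, 72, 72, 113, 115, 119, 118, 117, 118, 68, 23, 60, 67, 69, 67, 64], [127, 125, 106, 100, 99, 112, 112, 114, 114, 113, 111, 109, 107, 108, 109, 111, 113, 110, 111, 108, 108, 104, 99, 70, 70, 71, 74, 73, 74, 110, 110, 111, 110, 110, 112, 112, 45, 64, 66, 64, 59, 60, 60]]
[127, 89, 96, 93, 94, 95, 101, 101, 89, 96, 106, 109, 111, 118, 119, 118, 119, 120, 116, 112, 96, 88, 95, 95, 97, 106, 107, 104, 82, 107, 112, 110, 107, 107, 111, 112, 109, 107, 105, 105, 89, 101, 87, 94, 95, 95, 104]
```

Emit:
jog_arm --deltas '[[[1, 0.4, 3.3, 0, 0.005], [1, 0, 3.3, 0, 0], [1, 0, 0, -3, 0], [1, 0, 0, -3, 0], [1, 0, 0, -3, 0], [1, 0, 0, -2, 0], [1, 0, 0, 0, 0], [1, 0, 0, 0, 0]]]'

```text
time_s: 3.15
tcp_pos: [0.4519, 0.0603, 0.1363]
eef_rot: [-180.0, 0.0, -89.2]
contact_force: [1.2, 0.4, -0.1]
gripper_width: 0.0875
gripper_force: 0.0
```

```bash
python3 - <<'E'
from plant import r
import cv2
s=r.get_state();print(s["time_s"],s["tcp_pos"],s["eef_rot"])
cv2.imwrite("pics/s2.png",r.capture("side")[120:,100:330].repeat(2,0).repeat(2,1))
E
```

```text
3.15 [0.45186669 0.06028526 0.13629411] [-1.79957954e+02  8.79678393e-03 -8.91611404e+01]
```

View pics/s2.png

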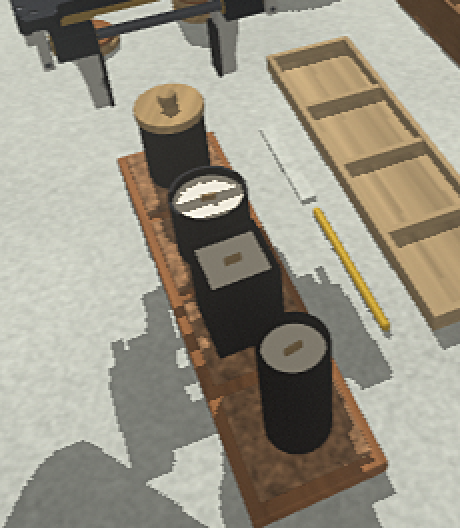

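The fingers straddle the lid, centred above it.

Emit:
jog_arm --deltas '[[[1, 0, -0.1, -2, 0], [1, 0, 0, -2, 0], [1, 0, 0, -2, 0], [1, 0, 0, -0.9, 0], [1, 0, 0, 0, 0], [1, 0, 0, 0, 0]]]'

```text
time_s: 3.95
tcp_pos: [0.4521, 0.0593, 0.0674]
eef_rot: [-179.9, 0.0, -89.2]
contact_force: [1.1, -0.3, 0.9]
gripper_width: 0.0875
gripper_force: 0.0
```

Emit:
jog_arm --deltas '[[[-1, 0, 0, 0, 0], [-1, 0, 0, 0, 0], [-1, 0, 0, 0, 0], [-1, 0, 0, 0, 0], [-1, 0, 0, 0, 0], [-1, 0, 0, 0, 0]]]' --force 25

```text
time_s: 4.7
tcp_pos: [0.4516, 0.0591, 0.0667]
eef_rot: [-180.0, 0.0, -89.2]
contact_force: [-0.4, -0.2, 2.8]
gripper_width: 0.0591
gripper_force: 25.0
```

Emit:
jog_arm --deltas '[[[-1, 0, 0, 0, 0], [-1, 0, 0, 0, 0]]]'

```text
time_s: 4.95
tcp_pos: [0.4516, 0.0591, 0.0667]
eef_rot: [-180.0, 0.0, -89.2]
contact_force: [-0.4, -0.3, 4.4]
gripper_width: 0.059
gripper_force: 25.0
```

```bash
python3 - <<'E'
from plant import r
import cv2
s=r.get_state();print(s)
cv2.imwrite("pics/s3.png",cv2.resize(r.capture("side")[120:270,100:300],None,fx=3.5,fy=3.5))
E
```

```text
{'time_s': 4.95, 'joints': array([ 3.23610277e+01,  1.18255354e+01, -3.94983119e+01,  5.78770251e-03,
       -3.86623925e+01, -3.15544827e+01]), 'qd': array([-0.02285298,  0.07793429, -0.02630904,  0.01547322, -0.02587041,
       -0.04936287]), 'joint_torque': array([ 8.05354421e-02, -3.48689353e+01,  1.87251288e+01,  4.29829806e+00,
        1.51788751e-01,  7.39653449e-03]), 'tcp_pos': array([0.4516163 , 0.05908192, 0.0666747 ]), 'eef_rot': array([-1.79986382e+02,  4.11871516e-03, -8.91889356e+01]), 'contact_force': array([-0.42140888, -0.30935052,  4.44165042]), 'moment': array([0.03228966, 0.1075449 , 0.01635824]), 'gripper_force': 25.000043213367462, 'gripper_width': 0.05896023493282484}
```

View pics/s3.png

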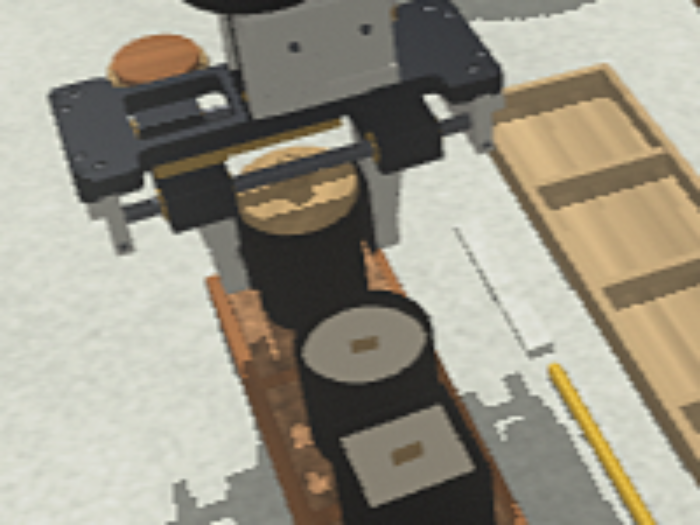

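The width reads 59 mm, so the pads are catching the lid (60) and not the jar (56). A grip centred on the lid band will be cleaner and gives the knob more clearance.

Emit:
jog_arm --deltas '[[[1, 0, 0, 0, 0], [1, 0, 0, 0, 0], [1, 0, 0, 0, 0], [1, 0, 0, 0, 0], [1, 0, 0, 1.2, 0], [1, 0, 0, 1.2, 0], [1, 0, 0, 0, 0], [1, 0, 0, 0, 0]]]'

```text
time_s: 6.0
tcp_pos: [0.4515, 0.0591, 0.0908]
eef_rot: [-180.0, 0.0, -89.2]
contact_force: [0.8, -0.7, -0.8]
gripper_width: 0.0877
gripper_force: 0.0
```

Emit:
jog_arm --deltas '[[[-1, 0, 0, 0, 0], [-1, 0, 0, 0, 0], [-1, 0, 0, 0, 0], [-1, 0, 0, 0, 0], [-1, 0, 0, 0, 0], [-1, 0, 0, 0, 0]]]'

```text
time_s: 6.75
tcp_pos: [0.4514, 0.059, 0.0904]
eef_rot: [180.0, -0.0, -89.2]
contact_force: [0.3, 0.6, -2.6]
gripper_width: 0.0592
gripper_force: 25.0
```

Emit:
jog_arm --deltas '[[[-1, 0, 0, 0.5, 0], [-1, 0, 0, 1, 0], [-1, 0, 0, 2, 0], [-1, 0, 0, 2.5, 0], [-1, 0, 0, 2.5, 0], [-1, 0, 0, 2, 0], [-1, 0, 0, 1, 0], [-1, 0, 0, 0.5, 0]]]' --force 30

```text
time_s: 7.75
tcp_pos: [0.4514, 0.059, 0.211]
eef_rot: [-180.0, 0.0, -89.2]
contact_force: [0.1, -0.4, -3.7]
gripper_width: 0.0588
gripper_force: 30.0
```

Emit:
jog_arm --deltas '[[[-1, 0.7, -0.7, 0, 0], [-1, 1.4, -1.4, 0, 0], [-1, 2, -2, 0, 0], [-1, 2.5, -2.5, 0, 0], [-1, 2.5, -2.5, 0, 0], [-1, 2.5, -2.5, 0, 0], [-1, 2.5, -2.5, 0, 0], [-1, 2, -2, 0, 0]]]'

```text
time_s: 8.75
tcp_pos: [0.6131, -0.1037, 0.2087]
eef_rot: [179.9, -0.0, -89.2]
contact_force: [-0.3, 0.3, -3.1]
gripper_width: 0.0594
gripper_force: 30.0
```

Emit:
jog_arm --deltas '[[[-1, 1, -1.4, 0, 0], [-1, 0.5, -0.7, 0, 0], [-1, 0, 0, 0, 0], [-1, 0, 0, 0, 0], [-1, 0, 0, 0, 0]]]'

```text
time_s: 9.38
tcp_pos: [0.6273, -0.1224, 0.211]
eef_rot: [-180.0, 0.0, -89.2]
contact_force: [0.8, 0.3, -3.6]
gripper_width: 0.0588
gripper_force: 30.0
```

```bash
python3 - <<'E'
from plant import r
import cv2
s=r.get_state();print(s["time_s"],s["tcp_pos"],s["contact_force"])
cv2.imwrite("pics/s4.png",r.capture("side")[50:350,150:450].repeat(2,0).repeat(2,1))
E
```

```text
9.375 [ 0.62725723 -0.12235114  0.21096851] [ 0.80500261  0.33376276 -3.5784789 ]
```

View pics/s4.png

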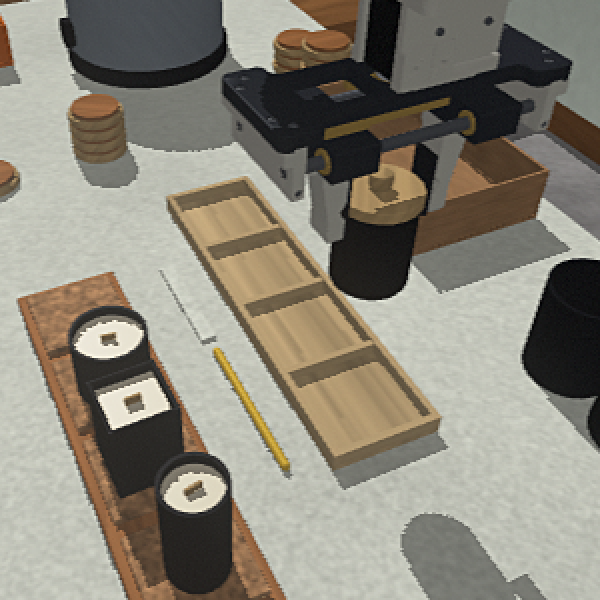

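The candle is held upright over the right-hand pocket.

Emit:
jog_arm --deltas '[[[-1, 0, 0, -1, 0], [-1, 0, 0, -2, 0], [-1, 0, 0, -2.5, 0], [-1, 0, 0, -2.5, 0], [-1, 0, 0, -2.5, 0], [-1, 0, 0, -1.5, 0], [-1, 0, 0, -0.6, 0], [-1, 0, 0, 0, 0]]]'

```text
time_s: 10.42
tcp_pos: [0.6277, -0.123, 0.0846]
eef_rot: [-180.0, -0.0, -89.2]
contact_force: [-0.4, 0.9, -1.6]
gripper_width: 0.059
gripper_force: 30.0
```

Emit:
jog_arm --deltas '[[[-1, 0, 0, -0.3, 0], [-1, 0, 0, -0.3, 0], [-1, 0, 0, -0.2, 0], [-1, 0, 0, -0.2, 0], [-1, 0, 0, 0, 0], [-1, 0, 0, 0, 0]]]'

```text
time_s: 11.18
tcp_pos: [0.6275, -0.123, 0.0745]
eef_rot: [180.0, 0.0, -89.2]
contact_force: [-0.1, 0.7, -3.1]
gripper_width: 0.0591
gripper_force: 30.0
```

Emit:
jog_arm --deltas '[[[-1, 0, 0, -0.1, 0], [-1, 0, 0, -0.1, 0], [-1, 0, 0, 0, 0], [-1, 0, 0, 0, 0]]]'

```text
time_s: 11.68
tcp_pos: [0.6277, -0.123, 0.0744]
eef_rot: [-179.9, -0.0, -89.2]
contact_force: [-5.1, 3.2, 9.8]
gripper_width: 0.0588
gripper_force: 30.0
```

Emit:
jog_arm --deltas '[[[0.45, 0, 0, 0, 0], [0.45, 0, 0, 0, 0], [1, 0, 0, 0, 0], [1, 0, 0, 0, 0], [1, 0, 0, 0, 0], [1, 0, 0, 3, 0], [1, 0, 0, 4, 0], [1, 0, 0, 5, 0]]]'

```text
time_s: 12.68
tcp_pos: [0.6268, -0.123, 0.1928]
eef_rot: [179.9, -0.0, -89.2]
contact_force: [1.6, -0.6, 0.1]
gripper_width: 0.0876
gripper_force: 0.0
```

Emit:
jog_arm --deltas '[[[1, -3, 1.5, 0, 0], [1, -3, 1.5, 0, 0], [1, -4, 2, 0, 0], [1, -4, 2, 0, 0], [1, -3.4, 1.7, 0, 0], [1, 0, 0, -3, 0], [1, 0, 0, 0, 0], [1, 0, 0, 0, 0]]]'

```text
time_s: 13.68
tcp_pos: [0.4542, -0.036, 0.1633]
eef_rot: [-180.0, -0.0, -89.2]
contact_force: [-0.7, -0.3, 0.6]
gripper_width: 0.0878
gripper_force: 0.0
```

```bash
python3 - <<'E'
from plant import r
import cv2,numpy as np
s=r.get_state();print(s["time_s"],s["tcp_pos"])
a=r.capture("side")[70:370,120:420];b=r.capture("wrist")[60:360,100:400]
cv2.imwrite("pics/s5.png",cv2.resize(np.hstack([a,b]),None,fx=1.33,fy=1.33))
E
```

```text
13.675 [ 0.45420078 -0.03604626  0.16326248]
```

View pics/s5.png

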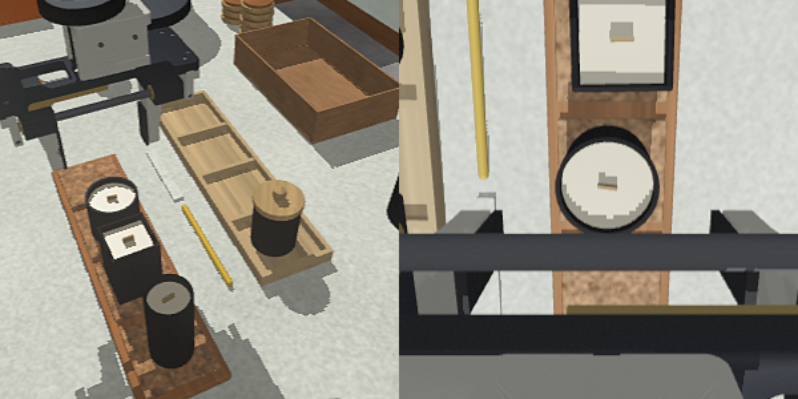

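The lidded candle stands upright in the right-hand pocket, and the gripper is centred over the wide candle.

Emit:
jog_arm --deltas '[[[1, 0, 0, -2.5, 0], [1, 0, 0, -2.5, 0], [1, 0, 0, -2.5, 0], [1, 0, 0, -2, 0], [1, 0, 0, -0.8, 0], [1, 0, 0, 0, 0], [1, 0, 0, 0, 0]]]'

```text
time_s: 14.65
tcp_pos: [0.4542, -0.0359, 0.0603]
eef_rot: [-179.9, 0.0, -89.2]
contact_force: [-0.7, -0.3, 0.5]
gripper_width: 0.0876
gripper_force: 0.0
```

Emit:
jog_arm --deltas '[[[-1, 0, 0, 0, 0], [-1, 0, 0, 0, 0], [-1, 0, 0, 0, 0], [-1, 0, 0, 0, 0], [-1, 0, 0, 0, 0], [-1, 0, 0, 0, 0]]]' --force 25

```text
time_s: 15.4
tcp_pos: [0.4537, -0.0359, 0.0598]
eef_rot: [-180.0, 0.0, -89.2]
contact_force: [-1.0, 0.9, 5.1]
gripper_width: 0.0617
gripper_force: 25.0
```

Emit:
jog_arm --deltas '[[[-1, 0, 0, 0.5, 0], [-1, 0, 0, 1, 0], [-1, 0, 0, 2, 0], [-1, 0, 0, 2.5, 0], [-1, 0, 0, 2.5, 0], [-1, 0, 0, 2, 0], [-1, 0, 0, 1, 0], [-1, 0, 0, 0.5, 0]]]' --force 30

```text
time_s: 16.4
tcp_pos: [0.4533, -0.036, 0.1799]
eef_rot: [-180.0, 0.0, -89.2]
contact_force: [-0.2, 0.6, -2.8]
gripper_width: 0.0615
gripper_force: 30.0
```

Emit:
jog_arm --deltas '[[[-1, 1, 0.3, 0, 0], [-1, 2, 0, 0, 0], [-1, 3, 0, 0, 0], [-1, 3.5, 0, 0, 0], [-1, 3.5, 0, 0, 0], [-1, 2.5, 0, 0, 0], [-1, 1.5, 0, 0, 0], [-1, 0.6, 0, 0, 0]]]'

```text
time_s: 17.4
tcp_pos: [0.6298, -0.033, 0.1783]
eef_rot: [179.9, -0.0, -89.2]
contact_force: [0.0, -0.6, -3.4]
gripper_width: 0.0618
gripper_force: 30.0
```

Emit:
jog_arm --deltas '[[[-1, 0, 0, -1, 0], [-1, 0, 0, -2, 0], [-1, 0, 0, -2.5, 0], [-1, 0, 0, -2.5, 0], [-1, 0, 0, -2.5, 0], [-1, 0, 0, -1.5, 0], [-1, 0, 0, -0.6, 0], [-1, 0, 0, 0, 0]]]'

```text
time_s: 18.4
tcp_pos: [0.6295, -0.033, 0.0537]
eef_rot: [-180.0, -0.0, -89.2]
contact_force: [0.3, -0.1, -3.0]
gripper_width: 0.0618
gripper_force: 30.0
```

Emit:
jog_arm --deltas '[[[-1, 0, 0, -0.3, 0], [-1, 0, 0, -0.3, 0], [-1, 0, 0, -0.2, 0], [-1, 0, 0, -0.1, 0], [-1, 0, 0, 0, 0], [-1, 0, 0, 0, 0]]]'

```text
time_s: 19.15
tcp_pos: [0.6296, -0.033, 0.0446]
eef_rot: [-180.0, 0.0, -89.2]
contact_force: [-0.3, 0.3, -2.3]
gripper_width: 0.0616
gripper_force: 30.0
```

Emit:
jog_arm --deltas '[[[-1, 0, 0, -0.1, 0], [-1, 0, 0, -0.1, 0], [-1, 0, 0, 0, 0], [-1, 0, 0, 0, 0]]]'

```text
time_s: 19.65
tcp_pos: [0.6296, -0.033, 0.0438]
eef_rot: [-180.0, -0.0, -89.2]
contact_force: [-4.2, 1.1, 6.8]
gripper_width: 0.0616
gripper_force: 30.0
```

Emit:
jog_arm --deltas '[[[0.5, 0, 0, 0, 0], [0.5, 0, 0, 0, 0], [1, 0, 0, 0, 0], [1, 0, 0, 0, 0], [1, 0, 0, 2, 0], [1, 0, 0, 4, 0], [1, 0, 0, 5, 0], [1, 0, 0, 4, 0]]]'

```text
time_s: 20.65
tcp_pos: [0.6298, -0.033, 0.1946]
eef_rot: [-179.9, 0.0, -89.2]
contact_force: [1.5, 0.2, -0.4]
gripper_width: 0.0877
gripper_force: 0.0
```

Emit:
jog_arm --deltas '[[[1, -3, -1.4, 0, 0], [1, -4, -2, 0, 0], [1, -4, -2, 0, 0], [1, -4, -2, 0, 0], [1, -3.2, -1.2, 0, 0], [1, 0, 0, -3, 0], [1, 0, 0, 0, 0], [1, 0, 0, 0, 0]]]'

```text
time_s: 21.65
tcp_pos: [0.4482, -0.119, 0.1633]
eef_rot: [-180.0, -0.0, -89.2]
contact_force: [0.2, 0.4, 0.3]
gripper_width: 0.0875
gripper_force: 0.0
```

```bash
python3 - <<'E'
from plant import r
from h import *
s=r.get_state();print(s["time_s"],s["tcp_pos"])
i=r.camera_info("wrist");a=r.capture("side")[70:370,120:420];W=r.capture("wrist");b=W[60:360,100:400]
cv2.imwrite("pics/s6.png",cv2.resize(np.hstack([a,b]),None,fx=1.33,fy=1.33))
hsv=cv2.cvtColor(W,cv2.COLOR_BGR2HSV);m=cv2.inRange(hsv,(10,10,95),(30,70,255));m[:,:200]=0;m[:,310:]=0
m[230:]=0
for c in cv2.findContours(m,0,1)[0]:
    if cv2.contourArea(c)>800:
        w=np.array([onz(i,*q[0],.086) for q in c],np.float32)*1000;print(cv2.minAreaRect(c),cv2.minAreaRect(w))
E
```

```text
21.65 [ 0.44819043 -0.11897941  0.16326392]
((256.4999694824219, 203.49998474121094), (50.99999237060547, 58.99999237060547), 90.0) ((446.7723693847656, -118.76872253417969), (45.18785095214844, 40.524227142333984), 0.8078511953353882)
((246.25, 68.25001525878906), (65.76093292236328, 65.05384063720703), 45.0) ((455.4610290527344, -214.83236694335938), (43.111061096191406, 43.374908447265625), 46.48439025878906)
```

View pics/s6.png

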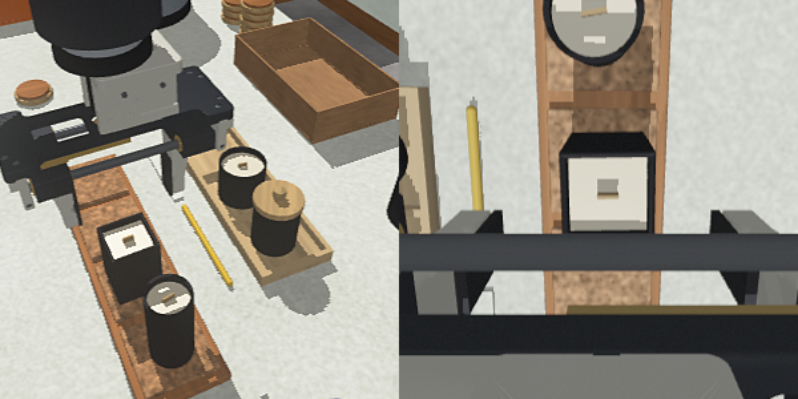

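The wide candle stands upright in its pocket. The square candle sits at 0.8°, matching the tool's yaw, and is centred under the gripper.

Emit:
jog_arm --deltas '[[[1, -0.1, 0, -2.5, 0], [1, 0, 0, -2.5, 0], [1, 0, 0, -2.5, 0], [1, 0, 0, -1.5, 0], [1, 0, 0, -0.6, 0], [1, 0, 0, 0, 0], [1, 0, 0, 0, 0]]]'

```text
time_s: 22.62
tcp_pos: [0.4472, -0.1189, 0.0673]
eef_rot: [-179.9, 0.0, -89.2]
contact_force: [0.4, -0.2, -0.0]
gripper_width: 0.0879
gripper_force: 0.0
```

Emit:
jog_arm --deltas '[[[-1, 0, 0, 0, 0], [-1, 0, 0, 0, 0], [-1, 0, 0, 0, 0], [-1, 0, 0, 0, 0], [-1, 0, 0, 0, 0], [-1, 0, 0, 0, 0]]]' --force 25

```text
time_s: 23.38
tcp_pos: [0.4469, -0.119, 0.0667]
eef_rot: [-180.0, -0.0, -89.2]
contact_force: [0.5, -0.2, 0.1]
gripper_width: 0.0525
gripper_force: 24.9
```

Emit:
jog_arm --deltas '[[[-1, 0, 0, 0.5, 0], [-1, 0, 0, 1, 0], [-1, 0, 0, 2, 0], [-1, 0, 0, 2.5, 0], [-1, 0, 0, 2.5, 0], [-1, 0, 0, 2, 0], [-1, 0, 0, 1, 0], [-1, 0, 0, 0.5, 0]]]' --force 30

```text
time_s: 24.38
tcp_pos: [0.4463, -0.1189, 0.1869]
eef_rot: [-180.0, 0.0, -89.2]
contact_force: [-0.1, 0.5, -3.2]
gripper_width: 0.0522
gripper_force: 29.9
```

Emit:
jog_arm --deltas '[[[-1, 0.7, 0.7, 0, -0.01], [-1, 1.4, 1.4, 0, -0.01], [-1, 2, 2, 0, -0.01], [-1, 2.5, 2.5, 0, 0], [-1, 2.5, 2.5, 0, 0], [-1, 2.5, 2.5, 0, 0], [-1, 2.5, 2.5, 0, 0], [-1, 2, 2, 0, 0]]]'

```text
time_s: 25.38
tcp_pos: [0.6088, 0.0443, 0.1851]
eef_rot: [179.9, -0.0, -90.9]
contact_force: [-0.0, -0.5, -3.2]
gripper_width: 0.0518
gripper_force: 29.9
```

Emit:
jog_arm --deltas '[[[-1, 1.5, 1, 0, 0], [-1, 0.8, 0.5, 0, 0], [-1, 0, 0, 0, 0], [-1, 0, 0, 0, 0]]]'

```text
time_s: 25.88
tcp_pos: [0.6299, 0.0564, 0.1866]
eef_rot: [180.0, -0.0, -91.0]
contact_force: [0.4, -0.7, -4.0]
gripper_width: 0.0516
gripper_force: 29.9
```

Emit:
jog_arm --deltas '[[[-1, 0, 0, -1, 0], [-1, 0, 0, -2, 0], [-1, 0, 0, -2.5, 0], [-1, 0, 0, -2.5, 0], [-1, 0, 0, -2.5, 0], [-1, 0, 0, -1.5, 0], [-1, 0, 0, -0.6, 0], [-1, 0, 0, 0, 0]]]'

```text
time_s: 26.88
tcp_pos: [0.6306, 0.0569, 0.0607]
eef_rot: [-180.0, -0.0, -90.9]
contact_force: [-0.3, 0.3, -2.5]
gripper_width: 0.052
gripper_force: 29.9
```

Emit:
jog_arm --deltas '[[[-1, 0, 0, -0.3, 0], [-1, 0, 0, -0.3, 0], [-1, 0, 0, -0.2, 0], [-1, 0, 0, -0.1, 0], [-1, 0, 0, 0, 0], [-1, 0, 0, 0, 0]]]'

```text
time_s: 27.62
tcp_pos: [0.6306, 0.0571, 0.0516]
eef_rot: [-180.0, 0.0, -90.9]
contact_force: [0.1, -0.3, -3.4]
gripper_width: 0.0524
gripper_force: 29.9
```

Emit:
jog_arm --deltas '[[[-1, 0, 0, -0.1, 0], [-1, 0, 0, -0.1, 0], [-1, 0, 0, 0, 0], [-1, 0, 0, 0, 0]]]'

```text
time_s: 28.12
tcp_pos: [0.6307, 0.0571, 0.0507]
eef_rot: [-180.0, 0.0, -90.9]
contact_force: [-3.5, 0.4, 6.3]
gripper_width: 0.0518
gripper_force: 29.9
```

Emit:
jog_arm --deltas '[[[0.3, 0, 0, 0, 0], [0.3, 0, 0, 0, 0], [1, 0, 0, 0, 0], [1, 0, 0, 0, 0], [1, 0, 0, 2, 0], [1, 0, 0, 4, 0], [1, 0, 0, 5, 0], [1, 0, 0, 4, 0]]]'

```text
time_s: 29.12
tcp_pos: [0.6308, 0.0571, 0.2017]
eef_rot: [-179.9, 0.0, -90.9]
contact_force: [0.1, 0.5, 0.0]
gripper_width: 0.0876
gripper_force: 0.0
```

Emit:
jog_arm --deltas '[[[1, -2, -3, 0, 0], [1, -2.6, -4, 0, 0], [1, -2.6, -4, 0, 0], [1, -2.6, -4, 0, 0], [1, -2.6, -4, 0, 0], [1, -2.6, -4, 0, 0], [1, -2.6, -3.9, 0, 0], [1, 0, 0, 0, 0]]]'

```text
time_s: 30.12
tcp_pos: [0.4527, -0.2138, 0.1997]
eef_rot: [180.0, 0.0, -91.1]
contact_force: [0.1, 0.6, 0.3]
gripper_width: 0.0877
gripper_force: 0.0
```

Emit:
jog_arm --deltas '[[[1, 0, 0, -2, 0], [1, 0, 0, 0, 0], [1, 0, 0, 0, 0]]]'

```text
time_s: 30.5
tcp_pos: [0.4551, -0.2117, 0.18]
eef_rot: [-180.0, -0.0, -90.9]
contact_force: [0.1, -0.3, -0.1]
gripper_width: 0.0877
gripper_force: 0.0
```

```bash
python3 - <<'E'
from plant import r
from h import *
s=r.get_state();print(s["time_s"],s["tcp_pos"])
a=r.capture("side")[70:370,120:420];W=r.capture("wrist");b=W[60:360,100:400]
cv2.imwrite("pics/s7.png",cv2.resize(np.hstack([a,b]),None,fx=1.33,fy=1.33))
E
```

```text
30.5 [ 0.45507035 -0.21172162  0.18002981]
```

View pics/s7.png

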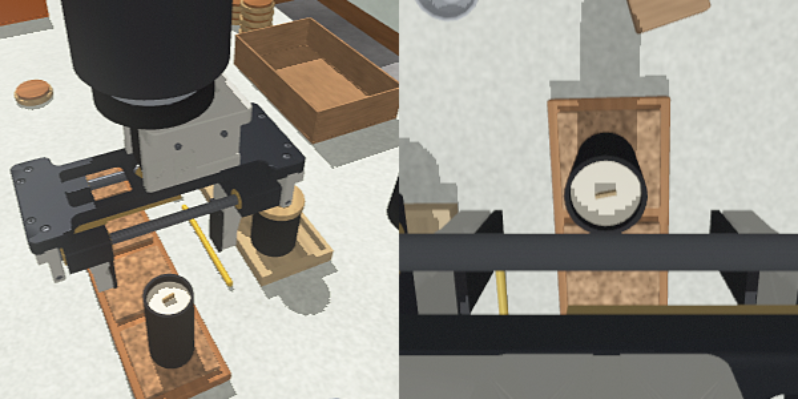

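The gripper is centred on the slim candle.

Emit:
jog_arm --deltas '[[[1, 0, 0, -2.5, 0], [1, 0, 0, -2.5, 0], [1, 0, 0, -2.5, 0], [1, 0, 0, -1.5, 0], [1, 0, 0, -0.8, 0], [1, 0, 0, 0, 0], [1, 0, 0, 0, 0]]]'

```text
time_s: 31.48
tcp_pos: [0.4551, -0.2121, 0.0823]
eef_rot: [-179.9, -0.0, -90.9]
contact_force: [-0.3, -0.1, 0.1]
gripper_width: 0.0873
gripper_force: 0.0
```

Emit:
jog_arm --deltas '[[[-1, 0, 0, 0, 0], [-1, 0, 0, 0, 0], [-1, 0, 0, 0, 0], [-1, 0, 0, 0, 0], [-1, 0, 0, 0, 0], [-1, 0, 0, 0, 0]]]' --force 25

```text
time_s: 32.22
tcp_pos: [0.4549, -0.212, 0.0817]
eef_rot: [-180.0, -0.0, -90.9]
contact_force: [0.8, 0.5, -0.6]
gripper_width: 0.0453
gripper_force: 25.0
```

Emit:
jog_arm --deltas '[[[-1, 0, 0, 0.5, 0], [-1, 0, 0, 1, 0], [-1, 0, 0, 2, 0], [-1, 0, 0, 2.5, 0], [-1, 0, 0, 2.5, 0], [-1, 0, 0, 2, 0], [-1, 0, 0, 1, 0], [-1, 0, 0, 0.5, 0]]]' --force 30

```text
time_s: 33.22
tcp_pos: [0.4544, -0.2119, 0.202]
eef_rot: [-180.0, 0.0, -90.9]
contact_force: [0.3, -0.8, -2.0]
gripper_width: 0.0452
gripper_force: 30.0
```

Emit:
jog_arm --deltas '[[[-1, 0.5, 1.1, 0, 0], [-1, 1.1, 2.2, 0, 0], [-1, 1.4, 2.8, 0, 0], [-1, 1.4, 2.8, 0, 0], [-1, 1.4, 2.8, 0, 0], [-1, 1.4, 2.8, 0, 0], [-1, 1.4, 2.8, 0, 0], [-1, 1.4, 2.8, 0, 0]]]'

```text
time_s: 34.22
tcp_pos: [0.5545, -0.0094, 0.2005]
eef_rot: [179.9, -0.0, -90.9]
contact_force: [0.8, -1.2, -3.0]
gripper_width: 0.0456
gripper_force: 30.0
```

Emit:
jog_arm --deltas '[[[-1, 1.4, 2.8, 0, 0], [-1, 1.4, 2.8, 0, 0], [-1, 1.4, 2.8, 0, 0], [-1, 1.4, 2.8, 0, 0], [-1, 1, 2.3, 0, 0], [-1, 0.7, 1.5, 0, 0], [-1, 0.4, 0.8, 0, 0], [-1, 0, 0, 0, 0]]]'

```text
time_s: 35.22
tcp_pos: [0.6315, 0.1471, 0.2014]
eef_rot: [180.0, -0.0, -90.9]
contact_force: [-0.4, 0.5, -2.4]
gripper_width: 0.0457
gripper_force: 30.0
```

Emit:
jog_arm --deltas '[[[-1, 0, 0, -1, 0], [-1, 0, 0, -2, 0], [-1, 0, 0, -2.5, 0], [-1, 0, 0, -2.5, 0], [-1, 0, 0, -2.5, 0], [-1, 0, 0, -1.5, 0], [-1, 0, 0, -0.6, 0], [-1, 0, 0, 0, 0]]]'

```text
time_s: 36.22
tcp_pos: [0.6316, 0.1469, 0.0757]
eef_rot: [-180.0, -0.0, -90.9]
contact_force: [0.3, -0.5, -2.1]
gripper_width: 0.0456
gripper_force: 30.0
```

Emit:
jog_arm --deltas '[[[-1, 0, 0, -0.3, 0], [-1, 0, 0, -0.3, 0], [-1, 0, 0, -0.2, 0], [-1, 0, 0, -0.1, 0], [-1, 0, 0, 0, 0], [-1, 0, 0, 0, 0]]]'

```text
time_s: 36.98
tcp_pos: [0.6316, 0.147, 0.0666]
eef_rot: [-180.0, 0.0, -90.9]
contact_force: [0.2, -0.2, -1.2]
gripper_width: 0.0452
gripper_force: 30.0
```

Emit:
jog_arm --deltas '[[[-1, 0, 0, -0.1, 0], [-1, 0, 0, -0.1, 0], [-1, 0, 0, 0, 0], [-1, 0, 0, 0, 0]]]'

```text
time_s: 37.48
tcp_pos: [0.6317, 0.1471, 0.0656]
eef_rot: [-180.0, 0.0, -90.9]
contact_force: [-2.7, 0.2, 6.2]
gripper_width: 0.0453
gripper_force: 30.0
```

Emit:
jog_arm --deltas '[[[0.15, 0, 0, 0, 0], [0.15, 0, 0, 0, 0], [1, 0, 0, 0, 0], [1, 0, 0, 0, 0], [1, 0, 0, 2, 0], [1, 0, 0, 4, 0], [1, 0, 0, 5, 0], [1, 0, 0, 4, 0]]]'

```text
time_s: 38.48
tcp_pos: [0.6318, 0.147, 0.2167]
eef_rot: [-179.9, 0.0, -90.9]
contact_force: [0.3, 0.6, -0.7]
gripper_width: 0.0871
gripper_force: 0.0
```

Emit:
jog_arm --deltas '[[[1, -2, 2, 0, 0], [1, -3, 3, 0, 0], [1, -3, 3, 0, 0], [1, -3, 3, 0, 0], [1, -3, 3, 0, 0], [1, -2, 2, 0, 0], [1, 0, 0, 0, 0], [1, 0, 0, 0, 0]]]'

```text
time_s: 39.48
tcp_pos: [0.4717, 0.3069, 0.2146]
eef_rot: [-180.0, 0.0, -90.9]
contact_force: [0.3, -0.5, 0.3]
gripper_width: 0.0876
gripper_force: 0.0
```

```bash
python3 - <<'E'
from plant import r
from h import *
s=r.get_state();print(s["time_s"],s["tcp_pos"])
a=r.capture("side")[70:370,150:450];b=r.capture("top")[50:350,130:430]
cv2.imwrite("pics/s8.png",cv2.resize(np.hstack([a,b]),None,fx=1.33,fy=1.33))
E
```

```text
39.475 [0.47165534 0.30693279 0.21464789]
```

View pics/s8.png

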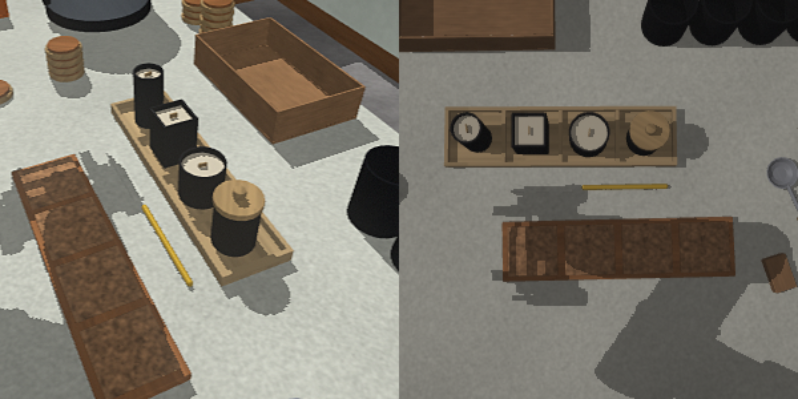

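All four candles stand upright in their pockets. From the left they are slim, square, wide, lidded, which is the reverse of the starting order. The rack is empty and the arm is clear.

```bash
python3 -c "
from plant import r
print(r.close_job())"
```

```text
the job is handed in; nothing more can be done
None
```

The job is handed in: all four candles stand upright in the tray in reverse order (slim, square, wide, lidded from the left), finished at about 39 s of the 96 s allowed.

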